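# Probe a stacked heel with a spring gauge under a sliding guard

## Task

Slide the clear guard of the checking jig fully open; after that, take the spring gauge (square metal grip) out of the tool stand. Put its tip inside the ring marked on the heel block and hold it there square to the block's sloping face, pressed gently so that the spring plunger is sunk about half of its travel. Finish while still holding the gauge in place like that, with the guard open and the awl, iron weight, hammer and jar left alone.

Things in the scene. Friction and masses are not known exactly. Their poses are not given: they have to be found in the camera images.
- jig: checking jig fixed to the bench: aluminium base plate 180 (x) x 340 (y) x 15 mm, two low rails along y (tops 23 mm high), end bars 29 mm high. Origin: on the table under the centre of its bay (where the heel block is); the plate runs from y = +90 to -250 mm in its own frame. The clear guard opens along the jig's own -y. The jig's z is vertical.
- guard (a joint): clear plastic guard, a tunnel-like hood (152 x 140 mm, top 118 mm above the table, open at its y ends) on the rails of the jig. 0 = shut over the heel block, grows to 0.16 m = fully open (moved along the jig's own -y to its stop); sliding it takes about 2 N and it stays where it is left.
- guard_handle (a point): point in the guard's black handle, 15 mm below its top: an upright tab in the middle of the guard's roof, 50 mm along the jig's x, 12 mm thick along the jig's y, its top 160 mm above the table and 40 mm above the roof's steel pad (pad top at 121 mm, roof 118 mm). Moves with the guard; axes as the jig's.
- heel: brown stacked-leather heel block, D-shaped, 66 (x) x 60 (y) x 16 mm, fixed on a rest in the jig's bay that slopes 15 degrees, low side towards the robot; the rest is turned a little differently each time. Origin: on the block's underside; z = square out of the sloping top face (15 degrees from vertical), x = up the slope, y = across it.
- heel_ring (a point): centre of the pale ring (inner diameter 14, outer 20 mm) printed on the heel block's top face, on that face (heel frame 8, 0, 16 mm), about 65 mm above the table. The other mark, a cross 31 mm lower on the slope, is not used.
- stand: wooden tool stand, fixed: 160 (x) x 75 (y) mm foot, top board 160 x 56 mm, its top 95 mm above the table, with two through holes of 20 mm diameter at x = -43 and +43 mm; gauge and awl stand upright in them, in either order. Origin: on the table under its centre.
- gauge: spring gauge, 137 mm long, 0.15 to 0.24 kg, upright in the stand. From the top: button 22 mm across, 6 high; square aluminium grip 24 x 24 mm, z = 6 to 56 mm, flats square to its x and y; round collar 34 across, z = 0 to 6, resting on the stand; nose 16 across down to z = -45; thin plunger. Origin: underside of the collar on the axis; z along the axis, away from the tip. Lift 80 mm to clear it.
- gauge_grip (a point): point on the gauge's axis in the middle of the grip to take hold of, 36 mm above its origin (131 mm above the table in the stand).
- gauge_tip (a point): end of the gauge's plunger, a round tip 8 mm across, on the axis, 75 mm below the gauge's origin with the plunger out; moves with the plunger.
- plunger (a joint): the gauge's spring plunger: 0 = fully out, 0.014 m = pushed in to its stop. Force about 1.2 N to start, plus 0.4 N for each mm (4 N half way).
- awl: bystander in the other hole of the stand: awl with a round bulging wooden handle 38 mm across and 66 mm high above the stand. Origin: underside of its brass collar.
- weight: bystander: eight-sided cast-iron paperweight, 76 mm across, 44 mm high. Origin: centre of its underside.
- hammer: bystander: hammer lying on the bench. Origin: under its middle, its handle along its own -x.
- gluepot: bystander: amber glass jar with a black lid, 64 mm across, 75 mm high. Origin: centre of its underside.

How it is judged:
On the way, in this order (a step that is already met when the one before it is completed fails the run):
1. the guard is slid fully open (value of joint guard above 0.145 m), for 0.2 s.
2. the gauge is lifted out of the stand in the gripper (height (world z) of gauge_tip above 0.097 m and contact force between the fingers and gauge above 1 N and contact force between gauge and stand below 0.1 N), for 0.2 s.
At the end, for the whole second after the job is handed in: For the last second: guard open (at least 145 of 160 mm); gauge still, held by the fingers, clear of stand and jig; tip within 7 mm of the ring's centre, touching the heel with 1 to 8 N; plunger in 3 to 11 of 14 mm; gauge within 7.5 degrees of square to the sloping face (value of joint guard above 0.145 m and distance between gauge_tip and heel_ring below 0.007 m and angle between the z axis of gauge and the z axis of heel, either way round below 0.13 rad and z of gauge in the frame of heel above 0.06 m and value of joint plunger between 0.003 and 0.011 m and contact force between gauge and heel between 1 and 8 N and contact force between the fingers and gauge above 3 N and contact force between gauge and stand below 0.1 N and contact force between gauge and jig below 0.1 N and linear speed of gauge below 0.02 m/s); the arm keeps its last pose, push and grip.
It fails at once if the awl is disturbed (moved more than 30 mm) (distance of awl from where it was at the start of the episode above 0.03 m).
It fails at once if the iron weight is disturbed (moved more than 30 mm) (distance of weight from where it was at the start of the episode above 0.03 m).
It fails at once if the hammer is disturbed (moved more than 30 mm) (distance of hammer from where it was at the start of the episode above 0.03 m).
It fails at once if the jar is disturbed (moved more than 30 mm) (distance of gluepot from where it was at the start of the episode above 0.03 m).
It fails at once if the heel block is pressed hard (over 20 N) (contact force between anything else and heel above 20 N).
It also fails if it takes over 51 s, if anything falls off the work surface, if the arm or the gripper's body presses on something with over 40 N, if the wrist force passes 120 N, or if a joint passes its speed limit or range.

## Robot

A 6-joint arm with a two-finger parallel gripper is mounted at the origin on the work surface. World frame = base frame: x ahead of the robot, y to its left, z up, the work surface at z = 0. Lengths are in m, angles in rad, forces in N, time in s.
With the tool pointing down it reaches from about 0.35 to 0.975 m from the base axis. Payload 4.9 kg.
Tool frame: the origin (TCP) lies between the finger pads; the fingertips stand 25 mm ahead of it and the grasp point (between the pads) lies 6 mm ahead of it (manip.tcp_to_tips is the z of the fingertips in the tool frame, in m); z points along the fingers, y is the line along which they close (so a half turn about z gives the same grasp; the last joint's range is limited). The gripper opens to 85 mm and grips with 20 to 120 N. Pads are 22 mm wide; open, the fingers measure 114 mm over their backs; the gripper's body (76 mm by 85 mm) begins 54 mm behind the grasp point. The pads swing forward as they close: fully open they stand 13 mm farther back than shut.
Start: joints at [1.037, 0.053, 1.613, -0, 1.476, -0.119], TCP at [0.252, 0.572, 0.256] pointing down, gripper open.
Joint ranges: [-3.01, 3.01], [-1.01, 2.22], [0.06, 2.58], [-1.02, 4.17], [0.09, 2.62], [-3.14, 3.14]. Speed limits (rad/s): [2.57, 2.57, 3.14, 3.14, 3.14, 3.14].

## Interface

Orientations are given as a unit quaternion [w, x, y, z].
In Python, from plant import manip gives the robot as it stands. The module is installed in compiled form; this text tells all that it offers.
- The arm moves only by the tool arm_command, never from a script. Its argument "moves" is a list of rows, each a list of 3 entries, a list of its own where there are three numbers: the opening, from -1 (shut) to 1 (fully open), then the shift along the tool's x, y, z in units of 0.15 m (1.0 is 0.15 m), then the turn about the tool's z in units of 2 pi rad (1.0 is 2 pi rad). A call has 1 to 20 rows; each row is the pose to reach, as a shift and turn from the pose commanded when the call began, along the tool's axes at that moment, turning the shorter way round; what a row does not reach only later rows make up. A row lasts 1/12 s, in which the tool goes at most 41.7 mm and 7.16 degrees, less where a joint would pass 70% of its speed; a pose out of reach is approached as far as the arm can. A call with a number of a shift or a turn outside -1 to 1 is refused whole. A call with a gripper value outside its range is refused whole. The fingers move at their own pace and stop on an object; the grip force is fixed at half the most. Time passes only in rows, so rows that repeat a pose let the fingers close. It gives the time, the measured TCP pose, the force, the opening and the grip force at its end, in the units of the state.
- manip.state(): the state, without advancing time (a new reading comes with each control period).
- manip.grab_frame(name): name is "scene" or "top" or "wrist"; returns a dict with "frame" (384x512x3 uint8, red, green, blue), "fx", "fy", "cx", "cy" (pixels), "R" (3x3) and "t" (3): a world point X has camera coordinates R X + t. Camera axes: x right, y down, z forward; pixel columns grow to the right and rows downward; lengths in m; the calibration is good to about 2 mm. A picture is of the moment at which its call begins. There is no depth.
- manip.job_done(): hands the job in; it is judged then, once.
Trained networks look in a picture, given as the dict that the camera call returned (one of the last four; its "shot" number tells which), for a name from the list of things; names that differ only in an ending like _2 or _b are one class to them, and where a whole thing is asked for, a point or a joint stands for the part that bears it (a point fixed in the world has none). Each returns a list of dicts, best first, with "confidence" (0 to 1); they miss things now and then, are a little off and sometimes report something else, mostly with a low value. They report only what shows in the picture. A call takes as long as a camera call.
- manip.search_frame(picture, target): "extent" ([left, top, right, bottom] in pixels, round what is visible of it).
The state is a dict: "time": time; "joint_pos": joint angles; "joint_vel": joint speeds; "joint_efforts": joint torques, N m; "tool_pos": TCP position; "tool_rot": TCP orientation; "contact_force": force on the tool from outside, world axes, zero at the start; "ft_torque": the same for the moment, N m; "gripper_width": opening from 0.0 (shut) to 1.0 (fully open); "grasp_force": force on a finger pad.
Only numpy, scipy, OpenCV 4.12 (cv2) and the standard library are available. Lean on these libraries where they do the work, as an engineer would, in place of code of your own. Each camera call takes 0.05 s, during which the arm holds its last target. There are 200 camera calls.

## Working session

There is one attempt and no reset: what is moved stays moved. The work goes in short steps, Python scripts to look and compute and a tool call to move; the robot and the scene stay as the last step left them, time stands still between calls to the robot, and variables do not carry over. Pictures are saved under pics/ and viewed, at most 10 in all, crops included, and the job is handed in when it is done.

Besides the shell and the picture viewer there is one more tool, called after ">>>" as name([rows], argument=value, ...), one row to a line, values as JSON. arm_command: Moves the arm, as the interface text tells. Shifts and turns lie within -1 to 1; 1 stands for 0.15 m of shift or 2 pi rad of turn. Its arguments: {"type":"object","properties":{"moves":{"type":"array"}},"required":["moves"]}

```bash
mkdir -p pics; cat > h.py <<'E'
import numpy as np, cv2
from plant import manip
def ray(p,u,v):
    R=np.array(p["R"]);t=np.array(p["t"])
    d=R.T@np.array([(u-p["cx"])/p["fx"],(v-p["cy"])/p["fy"],1]);return -R.T@t,d
def atz(p,u,v,z):
    o,d=ray(p,u,v);return o+d*(z-o[2])/d[2]
def proj(p,X):
    c=np.array(p["R"])@np.array(X)+np.array(p["t"]);return np.array([p["fx"]*c[0]/c[2]+p["cx"],p["fy"]*c[1]/c[2]+p["cy"]])
def tri(a,ua,b,ub):
    o1,d1=ray(a,*ua);o2,d2=ray(b,*ub)
    s=np.linalg.lstsq(np.c_[d1,-d2],o2-o1,rcond=None)[0]
    p,q=o1+d1*s[0],o2+d2*s[1];return (p+q)/2,np.linalg.norm(p-q)
def save(p,n): cv2.imwrite("pics/"+n,p["frame"][:,:,::-1])
E
python3 - <<'E'
from h import *
import pickle
np.set_printoptions(precision=3,suppress=True)
for n in("scene","top"):
    p=manip.grab_frame(n);save(p,n+"0.png");pickle.dump(p,open(n+"0.pkl","wb"))
    print(n,-np.array(p["R"]).T@p["t"],p["fx"])
    for k in("jig","guard","guard_handle","heel","heel_ring","stand","gauge","gauge_grip","awl","weight","hammer","gluepot"):
        r=manip.search_frame(p,k);print(k,[(np.round(x["extent"]),round(x["confidence"],2)) for x in r[:2]])
print(manip.state())
E
```

```text
scene [ 1.079 -0.243  1.031] 489.8321518836106
jig [(array([174., 188., 339., 330.]), 0.86)]
guard [(array([224., 190., 316., 293.]), 0.72)]
guard_handle [(array([224., 190., 315., 289.]), 0.69)]
heel []
heel_ring []
stand [(array([353., 147., 407., 223.]), 0.94)]
gauge [(array([223., 187., 318., 289.]), 0.72), (array([383., 165., 402., 193.]), 0.63)]
gauge_grip [(array([379., 167., 400., 194.]), 0.71)]
awl [(array([371., 138., 390., 165.]), 0.57)]
weight [(array([116., 187., 150., 213.]), 0.76), (array([384., 168., 403., 194.]), 0.29)]
hammer [(array([ 67., 222., 129., 330.]), 0.6)]
gluepot [(array([384., 231., 414., 269.]), 0.93)]
top [ 0.314 -0.045  1.254] 476.38160500776934
jig [(array([187., 128., 321., 206.]), 0.87)]
guard []
guard_handle [(array([203., 124., 274., 200.]), 0.79)]
heel []
heel_ring [(array([123., 112., 148., 139.]), 0.31)]
stand [(array([ 96., 155., 140., 222.]), 0.94)]
gauge [(array([102., 158., 125., 175.]), 0.78)]
gauge_grip [(array([104., 158., 123., 174.]), 0.71)]
awl [(array([ 95., 193., 113., 207.]), 0.72)]
weight [(array([328., 247., 357., 276.]), 0.71)]
hammer [(array([364., 151., 402., 252.]), 0.73), (array([121., 112., 148., 141.]), 0.39)]
gluepot [(array([123., 111., 145., 140.]), 0.74), (array([186., 126., 322., 209.]), 0.48)]
{'time': 1.3, 'joint_pos': array([ 1.037,  0.053,  1.613, -0.   ,  1.476, -0.119]), 'joint_vel': array([ 0.002,  0.001, -0.001,  0.   , -0.001, -0.   ]), 'joint_efforts': array([ -0.   , -39.369, -37.045,  -0.   ,   0.001,  -0.   ]), 'tool_pos': array([0.252, 0.572, 0.256]), 'tool_rot': array([0.   , 0.206, 0.979, 0.   ]), 'contact_force': array([ 0.086, -0.206, -0.719]), 'ft_torque': array([ 0.033,  0.024, -0.006]), 'grasp_force': 0.0, 'gripper_width': 0.997015327894777}
```

```bash
python3 - <<'E'
import cv2
a=cv2.imread("pics/scene0.png")[130:340,160:420];b=cv2.imread("pics/top0.png")[100:230,80:340]
cv2.imwrite("pics/a.png",cv2.resize(a,None,fx=2.8,fy=2.8,interpolation=2));cv2.imwrite("pics/b.png",cv2.resize(b,None,fx=3,fy=3,interpolation=2))
E
```

```text
(no output)
```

View pics/a.png

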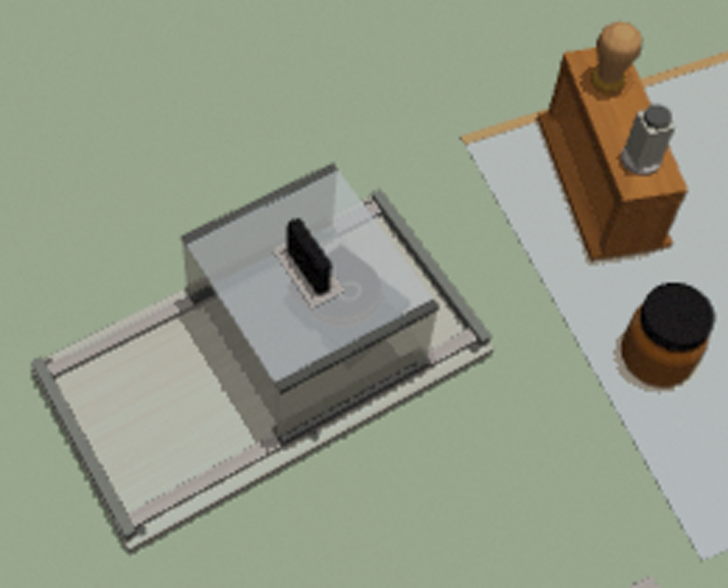

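View pics/b.png

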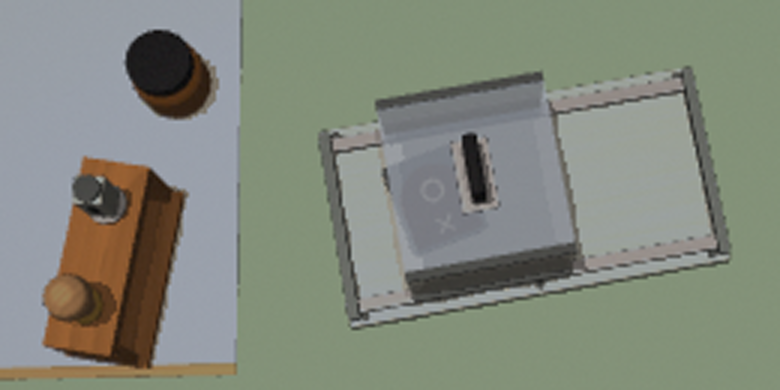

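```bash
cat > l.py <<'E'
from h import *
import pickle
np.set_printoptions(precision=4,suppress=True)
S=pickle.load(open("scene0.pkl","rb"));T=pickle.load(open("top0.pkl","rb"))
A=lambda u,v:(160+u/2.8,130+v/2.8)
B=lambda u,v:(80+u/3,100+v/3)
E
python3 - <<'E'
from l import *
c=np.array([atz(T,*B(*q),.029) for q in((325,133),(355,322),(690,70),(725,257))]);print(c)
w=[c[0]-c[2],c[1]-c[3]];print([np.degrees(np.arctan2(-v[0],v[1])) for v in w],[np.degrees(np.arctan2(v[1],v[0])) for v in(c[0]-c[1],c[2]-c[3])],[np.linalg.norm(v) for v in w])
print("bars",(c.mean(0)))
print("handle",tri(S,A(311,246),T,B(474,168)),atz(S,*A(309,244),.16),atz(T,*B(474,168),.16))
print("button",tri(S,A(657,116),T,B(89,188)),atz(S,*A(657,116),.157),atz(T,*B(89,188),.157))
print("ring thru guard",tri(S,A(350,291),T,B(432,190)))
print("heel cross",atz(T,*B(445,225),.055))
for n,q in(("stand",((83,157),(152,167),(46,345),(115,360))),):
  c=np.array([atz(T,*B(*x),.095) for x in q]);print(n,c,c.mean(0))
print("stand yaw",np.degrees(np.arctan2(*(c[0]-c[2])[1::-1])),np.degrees(np.arctan2(*(c[1]-c[3])[1::-1])))
print("jar",tri(S,A(678,315),T,B(158,62)))
print("awl",tri(S,A(619,40),T,B(66,297)))
E
```

```text
[[ 0.649   0.1073  0.029 ]
 [ 0.4801  0.0809  0.029 ]
 [ 0.7009 -0.2178  0.029 ]
 [ 0.531  -0.2412  0.029 ]]
[np.float64(9.059653518396148), np.float64(8.974349584918563)] [np.float64(8.864256188627323), np.float64(7.85322124637283)] [np.float64(0.32919974792213275), np.float64(0.32617238387053016)]
bars [ 0.5903 -0.0677  0.029 ]
handle (array([ 0.5862, -0.0237,  0.1481]), np.float64(0.004669075845666756)) [ 0.5913 -0.0252  0.16  ] [ 0.5826 -0.0262  0.16  ]
button (array([0.5746, 0.2794, 0.1528]), np.float64(0.0032923799605606976)) [0.5773 0.2787 0.157 ] [0.5729 0.2766 0.157 ]
ring thru guard (array([0.5887, 0.013 , 0.0608]), np.float64(0.0025004267228135))
heel cross [0.5588 0.0012 0.055 ]
stand [[0.6142 0.3006 0.095 ]
 [0.6045 0.2429 0.095 ]
 [0.4571 0.3256 0.095 ]
 [0.4438 0.2691 0.095 ]] [0.5299 0.2846 0.095 ]
stand yaw -9.060365398812323 -9.267247726884152
jar (array([0.7051, 0.2477, 0.0667]), np.float64(0.0015554925057782631))
awl (array([0.4887, 0.2959, 0.1445]), np.float64(0.000875560533625187))
```

```bash
cat >> h.py <<'E'
from scipy.spatial.transform import Rotation as Ro
def plan(X,yang=None,s=None):
    "shift in tool axes, units; turn so that tool y has world angle yang (mod 180)"
    s=s or manip.state();w,x,y,z=s["tool_rot"];R=Ro.from_quat([x,y,z,w]).as_matrix()
    d=R.T@(np.array(X)-s["tool_pos"])/.15
    a=np.degrees(np.arctan2(R[1,1],R[0,1]));t=0
    if yang is not None: t=-((yang-a+90)%180-90)/360
    print("t",round(s["time"],2),"pos",np.round(s["tool_pos"],4),"yang",round(a,2),"shift",np.round(d,3),"turn",round(t,4),"F",np.round(s["contact_force"],1),"w",round(s["gripper_width"],3),"g",round(s["grasp_force"],1))
E
python3 - <<'E'
from h import *
plan([.5,.32,.256],99);plan([.5865,-.025,.24],99)
E
```

```text
t 1.3 pos [0.2519 0.572  0.2563] yang 66.23 shift [-2.191e+00 -8.710e-01  2.000e-03] turn -0.091 F [ 0.1 -0.2 -0.7] w 0.997 g 0.0
t 1.3 pos [0.2519 0.572  0.2563] yang 66.23 shift [-3.646 -2.743  0.109] turn -0.091 F [ 0.1 -0.2 -0.7] w 0.997 g 0.0
```

>>> arm_command([
  [1,[-1,-0.75,0],-0.091],
  [1,[-1,-0.75,0],-0.091],
  [1,[-1,-0.75,0],-0.091],
  [1,[-1,-0.75,0],-0.091],
  [1,[-1,-0.75,0],-0.091],
])

```text
time: 1.72
tool_pos: [0.3448, 0.4063, 0.2564]
tool_rot: [0.0, -0.081, 0.997, -0.0]
contact_force: [0.7, 0.5, -0.1]
gripper_width: 1.001
grasp_force: 0.0
```

```bash
python3 - <<'E'
from h import *
plan([.52,.25,.256],99);plan([.5865,-.025,.24],99)
E
```

```text
t 1.72 pos [0.3448 0.4063 0.2564] yang 99.25 shift [-0.985 -1.216  0.004] turn 0.0007 F [ 0.7  0.5 -0.1] w 1.001 g 0.0
t 1.72 pos [0.3448 0.4063 0.2564] yang 99.25 shift [-1.128 -3.097  0.112] turn 0.0007 F [ 0.7  0.5 -0.1] w 1.001 g 0.0
```

>>> arm_command([
  [1,[-0.8,-1,0],0],
  [1,[-0.8,-1,0],0],
  [1,[-0.8,-1,0],0],
  [1,[-0.8,-1,0],0],
  [1,[-0.8,-1,0],0],
  [1,[-0.8,-1,0],0],
])

```text
time: 2.22
tool_pos: [0.4888, 0.2758, 0.2564]
tool_rot: [0.001, -0.076, 0.997, -0.001]
contact_force: [-1.6, -0.8, 0.3]
gripper_width: 0.998
grasp_force: 0.0
```

```bash
python3 - <<'E'
from h import *
plan([.5865,-.025,.24],99)
p=manip.grab_frame("wrist");save(p,"w1.png")
import pickle;pickle.dump(p,open("w1.pkl","wb"))
for z in [.131,.157]:print(proj(p,[.575,.278,z]))
print(manip.search_frame(p,"gauge"))
E
```

```text
t 2.22 pos [0.4888 0.2758 0.2564] yang 98.67 shift [-0.341 -2.081  0.113] turn -0.0009 F [-1.6 -0.8  0.3] w 0.998 g 0.0
[242.06157933 279.26849809]
[240.8372662  295.85641898]
[{'extent': [230.3, 246.5, 263.5, 302.6], 'confidence': 0.76}]
```

View pics/w1.png

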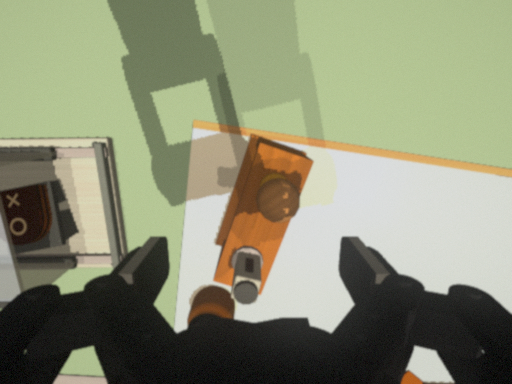

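>>> arm_command([
  [1,[-0.17,-1,0],0],
  [1,[-0.17,-1,0],0],
  [1,[-0.17,-1,0],0],
  [1,[-0.17,-1,0],0],
])

```text
time: 2.65
tool_pos: [0.5343, 0.1339, 0.2565]
tool_rot: [0.0, -0.079, 0.997, -0.0]
contact_force: [-0.9, -0.3, -0.1]
gripper_width: 0.999
grasp_force: 0.0
```

>>> arm_command([
  [1,[-0.17,-1,0.1],0],
  [1,[-0.17,-1,0.1],0],
  [1,[-0.17,-1,0.1],0],
  [1,[-0.17,-1,0.1],0],
  [1,[-0.17,-1,0.1],0],
  [1,[-0.17,-1,0.1],0],
])

```text
time: 3.15
tool_pos: [0.5828, -0.0088, 0.2409]
tool_rot: [-0.0, -0.078, 0.997, 0.0]
contact_force: [-0.7, 1.2, 0.2]
gripper_width: 0.998
grasp_force: 0.0
```

```bash
python3 - <<'E'
from h import *
plan([.5865,-.025,.155],98.8)
p=manip.grab_frame("wrist");save(p,"w2.png")
for k in ("guard_handle","heel_ring","heel"):print(k,manip.search_frame(p,k)[:1])
print(proj(p,[.5865,-.025,.16]))
E
```

```text
t 3.15 pos [ 0.5828 -0.0088  0.2409] yang 98.95 shift [-0.008 -0.111  0.573] turn 0.0004 F [-0.7  1.2  0.2] w 0.998 g 0.0
guard_handle [{'extent': [149.4, 102.4, 319.9, 277.0], 'confidence': 0.8}]
heel_ring []
heel []
[230.20438507 211.00488417]
```

View pics/w2.png

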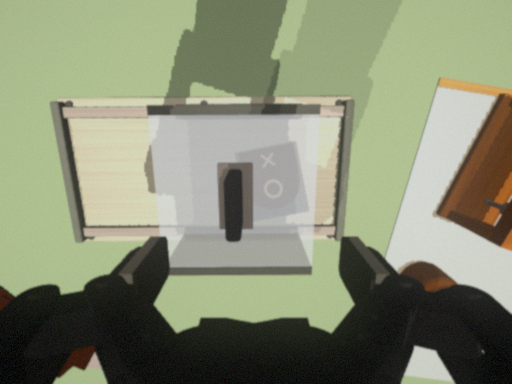

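>>> arm_command([
  [1,[-0.01,-0.1,0.25],0],
  [1,[-0.01,-0.1,0.5],0],
  [1,[-0.01,-0.1,0.565],0],
  [1,[-0.01,-0.1,0.565],0],
  [-1,[-0.01,-0.1,0.565],0],
  [-1,[-0.01,-0.1,0.565],0],
  [-1,[-0.01,-0.1,0.565],0],
  [-1,[-0.01,-0.1,0.565],0],
  [-1,[-0.01,-0.1,0.565],0],
  [-1,[-0.01,-0.1,0.565],0],
])

```text
time: 4.18
tool_pos: [0.5874, -0.0239, 0.1576]
tool_rot: [0.001, -0.078, 0.997, -0.0]
contact_force: [2.0, -7.6, 4.7]
gripper_width: 0.145
grasp_force: 4.1
```

```bash
python3 - <<'E'
from h import *
plan([.6,-.185,.155],98.8)
E
```

```text
t 4.18 pos [ 0.5874 -0.0239  0.1576] yang 99.0 shift [ 0.085 -1.074  0.018] turn 0.0006 F [ 2.  -7.6  4.7] w 0.145 g 4.1
```

>>> arm_command([
  [-1,[0,0,0],0],
  [-1,[0,-0.08,0],0],
  [-1,[0,-0.16,0],0],
  [-1,[0,-0.26,0],0],
  [-1,[0,-0.36,0],0],
  [-1,[0,-0.46,0],0],
  [-1,[0,-0.56,0],0],
  [-1,[0,-0.66,0],0],
  [-1,[0,-0.76,0],0],
  [-1,[0,-0.84,0],0],
  [-1,[0,-0.92,0],0],
  [-1,[0,-0.96,0],0],
  [-1,[0,-1,0],0],
  [-1,[0,-1,0],0],
])

```text
time: 5.35
tool_pos: [0.6072, -0.1453, 0.1576]
tool_rot: [-0.006, -0.082, 0.996, 0.03]
contact_force: [-21.6, 91.5, 37.1]
gripper_width: 0.133
grasp_force: 97.1
```

>>> arm_command([
  [-1,[0,0.17,0],0],
  [-1,[0,0.17,0],0],
])

```text
time: 5.52
tool_pos: [0.6066, -0.1419, 0.1577]
tool_rot: [0.0, -0.081, 0.997, 0.001]
contact_force: [1.4, 0.9, 4.8]
gripper_width: 0.127
grasp_force: 62.1
```

```bash
python3 - <<'E'
from h import *
plan([.6,-.185,.155],98.8)
p=manip.grab_frame("wrist");save(p,"w3.png")
p=manip.grab_frame("top");save(p,"t3.png")
import pickle;pickle.dump(p,open("t3.pkl","wb"))
a=cv2.imread("pics/w3.png");b=cv2.imread("pics/t3.png")[100:260,130:330];b=cv2.resize(b,None,fx=1.9,fy=2.4)
cv2.imwrite("pics/m3.png",cv2.resize(np.hstack([a,b]),None,fx=.89,fy=.89))
E
```

```text
t 5.52 pos [ 0.6066 -0.1419  0.1577] yang 99.29 shift [ 0.09  -0.276  0.017] turn 0.0014 F [1.4 0.9 4.8] w 0.127 g 62.1
```

View pics/m3.png

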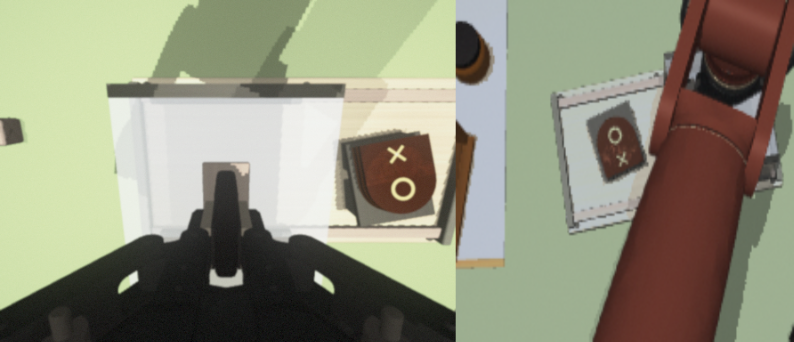

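>>> arm_command([
  [0,[0,0.0,0],0],
  [0,[0,0,0],0],
  [0,[0,0,0],0],
  [0,[0,0,-0.2],0],
  [0,[0,0,-0.45],0],
  [1,[0,0,-0.7],0],
  [1,[0,0.3,-0.7],0],
  [1,[0,0.6,-0.7],0],
  [1,[0,0.9,-0.7],0],
  [1,[0,1,-0.7],0],
])

```text
time: 6.45
tool_pos: [0.5821, 0.0033, 0.2612]
tool_rot: [-0.0, -0.078, 0.997, 0.0]
contact_force: [1.1, -0.3, 1.3]
gripper_width: 1.004
grasp_force: 0.0
```

```bash
python3 - <<'E'
from h import *
import pickle
plan([.575,.278,.24],98.8)
for n in("wrist","scene","top"):
    p=manip.grab_frame(n);save(p,n+"4.png");pickle.dump(p,open(n+"4.pkl","wb"))
    print(n,[ (np.round(x["extent"],1),round(x["confidence"],2)) for x in manip.search_frame(p,"heel_ring")[:2]],proj(p,[.5887,.013,.065]),proj(p,[.575,.278,.157]))
a=cv2.imread("pics/wrist4.png");b=cv2.imread("pics/scene4.png")[150:310,190:340];b=cv2.resize(b,None,fx=2.4,fy=2.4)
cv2.imwrite("pics/m4.png",cv2.resize(np.hstack([a,b]),None,fx=.91,fy=.91))
E
```

```text
t 6.45 pos [0.5821 0.0033 0.2612] yang 99.0 shift [-0.24   1.816  0.143] turn 0.0006 F [ 1.1 -0.3  1.3] w 1.004 g 0.0
wrist [(array([226.2, 142.1, 284.4, 203.5]), 0.56)] [260.66972979 183.86345047] [576.7307237  241.31097385]
scene [(array([260.8, 218.2, 297.2, 249.2]), 0.55)] [284.56000523 233.05755293] [393.8692698  170.75771083]
top [(array([215.8, 156.1, 232.8, 163.9]), 0.62)] [223.42892644 162.83049841] [109.08412011 161.81762911]
```

View pics/m4.png

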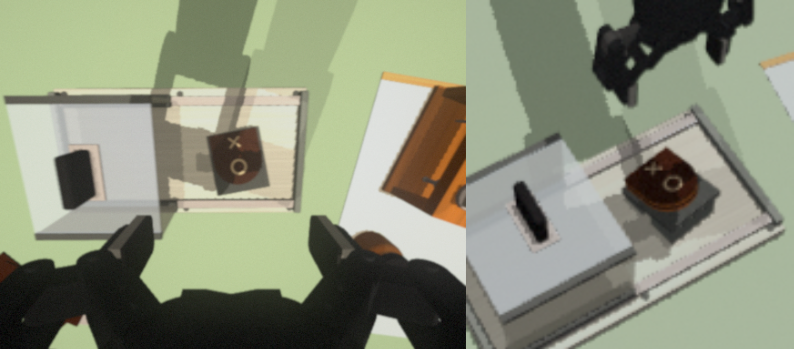

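```bash
cat > ring.py <<'E'
from h import *
import pickle
np.set_printoptions(precision=4,suppress=True)
def cen(p,c,r):
    f=p["frame"].astype(float)[:,:,2];v,u=np.mgrid[:f.shape[0],:f.shape[1]];c=np.array(c,float)
    for _ in range(6):
        m=((u-c[0])**2+(v-c[1])**2<r*r)
        w=np.clip(f-np.percentile(f[m],60),0,None)*m
        c=np.array([(w*u).sum(),(w*v).sum()])/w.sum()
    return c
if __name__=="__main__":
    W,S=[pickle.load(open(n+"4.pkl","rb")) for n in("wrist","scene")]
    rw,xw,rs,xs=cen(W,(261.5,183.5),13),cen(W,(257,156),10),cen(S,(284.8,233.8),6.5),cen(S,(275.7,226.9),5)
    print(rw,xw,rs,xs)
    a,ea=tri(W,rw,S,rs);b,eb=tri(W,xw,S,xs);print(a,ea,b,eb,np.linalg.norm(a-b))
    a=atz(W,*rw,.065);b=atz(W,*xw,.057);print(a,b,np.linalg.norm(a-b),"yaw",np.degrees(np.arctan2(*(a-b)[1::-1])))
    a=atz(S,*rs,.065);b=atz(S,*xs,.057);print(a,b,np.linalg.norm(a-b),"yaw",np.degrees(np.arctan2(*(a-b)[1::-1])))
E
python3 ring.py
```

```text
[262.9721 184.684 ] [258.5691 156.6389] [284.7113 233.6043] [275.0409 218.4815]
[0.5893 0.0146 0.063 ] 0.0026013759675012427 [0.5559 0.0038 0.0835] 0.0025330298090948224 0.040769884229243436
[0.5892 0.0157 0.065 ] [0.5598 0.006  0.057 ] 0.03199368337749124 yaw 18.22056377890903
[0.5901 0.0128 0.065 ] [0.5409 0.0095 0.057 ] 0.05002611850758069 yaw 3.855623310249533
```

>>> arm_command([
  [1,[-0.05,0.3,0],0],
  [1,[-0.1,0.55,0],0],
  [1,[-0.1,0.82,0],0],
  [1,[-0.1,1,0],0],
  [1,[-0.1,1,0],0],
])

```text
time: 7.17
tool_pos: [0.574, 0.1547, 0.2613]
tool_rot: [-0.0, -0.08, 0.997, 0.001]
contact_force: [1.2, 0.2, 0.2]
gripper_width: 1.001
grasp_force: 0.0
```

```bash
python3 - <<'E'
from h import *
import pickle
plan([.575,.278,.25],98.8)
p=manip.grab_frame("wrist");save(p,"w5.png");pickle.dump(p,open("w5.pkl","wb"))
c=proj(p,[.575,.278,.13]);print(c)
E
```

```text
t 7.17 pos [0.574  0.1547 0.2613] yang 99.16 shift [-0.138  0.811  0.076] turn 0.001 F [1.2 0.2 0.2] w 1.001 g 0.0
[385.23592506 213.42030757]
```

>>> arm_command([
  [1,[-0.13,0.27,0.05],0],
  [1,[-0.13,0.54,0.05],0],
  [1,[-0.13,0.81,0.05],0],
  [1,[-0.13,0.81,0.05],0],
])

```text
time: 7.55
tool_pos: [0.5742, 0.2783, 0.2535]
tool_rot: [-0.0, -0.08, 0.997, 0.001]
contact_force: [-0.1, -0.1, 0.6]
gripper_width: 0.999
grasp_force: 0.0
```

```bash
python3 - <<'E'
from h import *
import pickle
plan([.575,.278,.25],98.8)
p=manip.grab_frame("wrist");save(p,"w6.png");pickle.dump(p,open("w6.pkl","wb"))
for z in (.095,.101,.151,.157): print(proj(p,[.575,.278,z]))
a=cv2.imread("pics/w6.png")[100:300,150:400];cv2.imwrite("pics/m6.png",cv2.resize(a,None,fx=3,fy=3,interpolation=2))
E
```

```text
t 7.55 pos [0.5742 0.2783 0.2535] yang 99.16 shift [-0.005 -0.003  0.023] turn 0.001 F [-0.1 -0.1  0.6] w 0.999 g 0.0
[252.46243559 185.46011504]
[252.44866573 186.91493406]
[252.30678767 201.90469087]
[252.28563251 204.13978384]
```

View pics/m6.png

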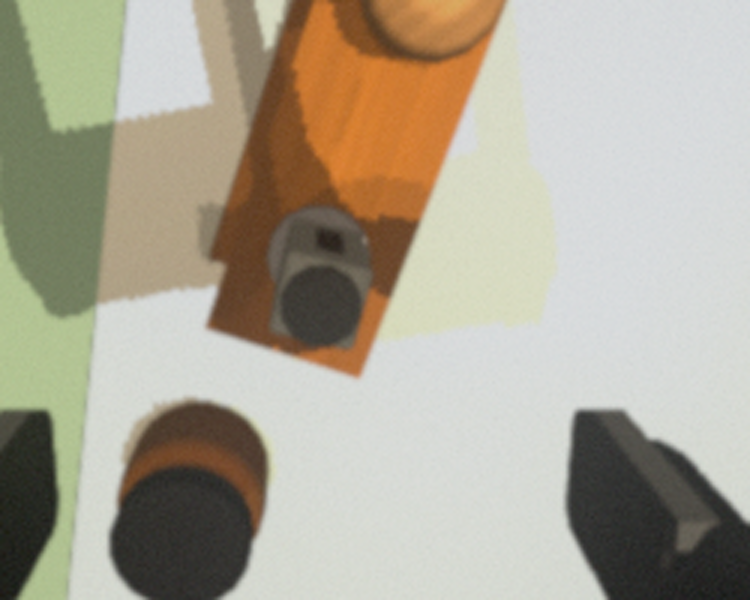

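```bash
python3 - <<'E'
from ring import *
p=pickle.load(open("w6.pkl","rb"))
M=lambda u,v:(150+u/3,100+v/3)
print("w6",atz(p,*M(320,306),.157),atz(p,*M(320,250),.101))
c=np.array([atz(p,*M(*q),.151) for q in((272,330),(353,348))]);d=c[1]-c[0];print(np.linalg.norm(d),np.degrees(np.arctan2(d[1],d[0])))
plan([.5735,.280,.137],89)
E
```

```text
w6 [0.5727 0.2811 0.157 ] [0.5708 0.2815 0.101 ]
0.022506329390578523 85.90562633245922
t 7.6 pos [0.5748 0.2759 0.2535] yang 99.11 shift [0.004 0.029 0.777] turn 0.0281 F [-0.2 -0.5 -0.4] w 1.002 g 0.0
```

>>> arm_command([
  [1,[0.01,0.015,0.1],0.03],
  [1,[0.01,0.015,0.3],0.03],
  [1,[0.01,0.015,0.5],0.03],
  [1,[0.01,0.015,0.7],0.03],
  [1,[0.01,0.015,0.775],0.03],
  [1,[0.01,0.015,0.775],0.03],
  [-1,[0.01,0.015,0.775],0.03],
  [-1,[0.01,0.015,0.775],0.03],
  [-1,[0.01,0.015,0.775],0.03],
  [-1,[0.01,0.015,0.775],0.03],
  [-1,[0.01,0.015,0.775],0.03],
  [-1,[0.01,0.015,0.775],0.03],
  [-1,[0.01,0.015,0.775],0.03],
  [-1,[0.01,0.015,0.775],0.03],
])

```text
time: 8.77
tool_pos: [0.5736, 0.278, 0.1398]
tool_rot: [0.001, 0.016, 1.0, 0.001]
contact_force: [-0.4, 2.4, 5.4]
gripper_width: 0.276
grasp_force: 59.4
```

```bash
python3 - <<'E'
from h import *
plan([.5735,.280,.17],89)
E
```

```text
t 8.77 pos [0.5736 0.278  0.1398] yang 88.22 shift [ 0.     0.014 -0.202] turn -0.0022 F [-0.4  2.4  5.4] w 0.276 g 59.4
```

>>> arm_command([
  [-1,[0,0,-0.06],0],
  [-1,[0,0,-0.12],0],
  [-1,[0,0,-0.18],0],
  [-1,[0,0,-0.23],0],
  [-1,[0,0,-0.23],0],
  [-1,[0.02,0,-0.23],0],
  [-1,[0.04,0,-0.23],0],
  [-1,[0.06,0,-0.23],0],
  [-1,[0.06,0,-0.23],0],
])

```text
time: 9.52
tool_pos: [0.5659, 0.2781, 0.1731]
tool_rot: [0.004, 0.016, 1.0, 0.001]
contact_force: [6.3, 5.1, -1.3]
gripper_width: 0.276
grasp_force: 59.9
```

```bash
python3 - <<'E'
from h import *
plan([.5525,.280,.17],89)
E
```

```text
t 9.52 pos [0.5659 0.2781 0.1731] yang 88.21 shift [0.09 0.01 0.02] turn -0.0022 F [ 6.3  5.1 -1.3] w 0.276 g 59.9
```

>>> arm_command([
  [-1,[0.02,0,0],0],
  [-1,[0.04,0,0],0],
  [-1,[0.06,0,0],0],
  [-1,[0.08,0,0],0],
  [-1,[0.09,0,0],0],
  [-1,[0.09,0,0],0],
])

```text
time: 10.02
tool_pos: [0.5526, 0.2785, 0.1729]
tool_rot: [0.004, 0.016, 1.0, 0.002]
contact_force: [9.1, 5.6, -3.0]
gripper_width: 0.272
grasp_force: 59.3
```

```bash
python3 - <<'E'
from h import *
import pickle
plan([.5525,.280,.17],89)
for n in ("scene","wrist"):
    p=manip.grab_frame(n);save(p,n+"7.png");pickle.dump(p,open(n+"7.pkl","wb"))
    print(proj(p,[.57,.278,.12]))
a=cv2.imread("pics/scene7.png")[110:240,320:450];b=cv2.imread("pics/wrist7.png")
cv2.imwrite("pics/m7.png",cv2.resize(np.hstack([cv2.resize(a,(384,384),interpolation=2),b]),None,fx=.89,fy=.89))
E
```

```text
t 10.02 pos [0.5526 0.2785 0.1729] yang 88.21 shift [0.001 0.01  0.019] turn -0.0022 F [ 9.1  5.6 -3. ] w 0.272 g 59.3
[389.00733645 178.80982786]
[252.62313342 248.00034852]
```

View pics/m7.png

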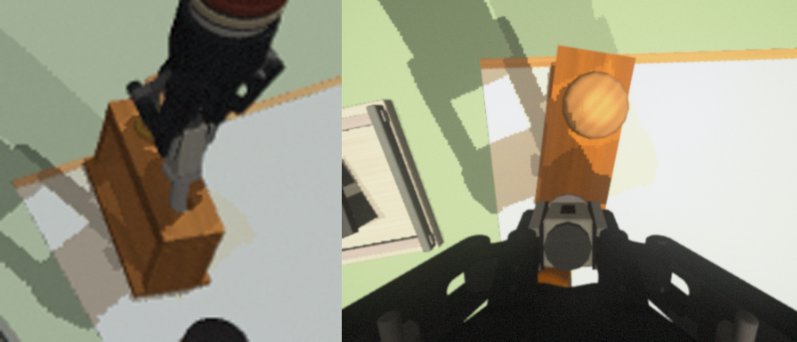

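>>> arm_command([
  [-1,[0,0,-0.06],0],
  [-1,[0,0,-0.15],0],
  [-1,[0,0,-0.3],0],
  [-1,[0,0,-0.45],0],
  [-1,[0,0,-0.55],0],
  [-1,[0,0,-0.55],0],
  [-1,[0,0,-0.55],0],
  [-1,[0,0,-0.55],0],
])

```text
time: 10.78
tool_pos: [0.5494, 0.2772, 0.2528]
tool_rot: [-0.001, 0.016, 1.0, -0.001]
contact_force: [-0.1, -0.3, -2.4]
gripper_width: 0.272
grasp_force: 60.5
```

```bash
python3 - <<'E'
from h import *
import pickle
np.set_printoptions(precision=1,suppress=True)
plan([.5525,.280,.17],89)
s=manip.state();x,y,z=s["tool_pos"]
for n in ("scene","wrist"):
    p=manip.grab_frame(n);save(p,n+"8.png");pickle.dump(p,open(n+"8.pkl","wb"))
    g=np.array([x,y,z-.006])
    for t in (0,10,15,20):
        a=np.radians(t);ax=np.array([-np.sin(a),0,np.cos(a)]);print(n,t,"button",proj(p,g+ax*.0235),"tip",proj(p,g-ax*.1135),"nose",proj(p,g-ax*.0835))
a=cv2.imread("pics/scene8.png")[100:230,320:450];b=cv2.imread("pics/wrist8.png")[130:330,150:350]
cv2.imwrite("pics/m8.png",np.hstack([cv2.resize(a,(390,390),interpolation=2),cv2.resize(b,(400,390),interpolation=2)]))
E
```

```text
t 10.78 pos [0.5 0.3 0.3] yang 88.19 shift [-0.   0.   0.6] turn -0.0023 F [-0.1 -0.3 -2.4] w 0.272 g 60.5
scene 0 button [400.1 128.6] tip [385.5 168.7] nose [388.5 160.6]
scene 10 button [399.1 127.3] tip [390.  174.7] nose [391.8 165.1]
scene 15 button [398.5 126.8] tip [392.3 177.4] nose [393.6 167. ]
scene 20 button [398.  126.3] tip [394.8 179.8] nose [395.4 168.8]
wrist 0 button [252.3 289.7] tip [253.4 196.1] nose [253.2 206.8]
wrist 10 button [251.9 280. ] tip [254.1 218.5] nose [253.8 225.4]
wrist 15 button [251.8 274.9] tip [254.4 229.8] nose [254.1 234.8]
wrist 20 button [251.6 269.6] tip [254.8 241.2] nose [254.4 244.4]
```

View pics/m8.png

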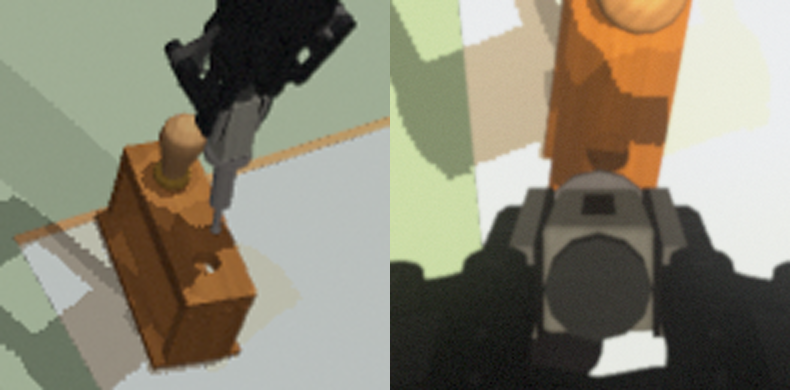

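>>> arm_command([
  [-1,[0,-0.2,0],-0.01],
  [-1,[0,-0.4,0],-0.025],
  [-1,[0,-0.6,0],-0.04],
  [-1,[0,-0.8,0],-0.058],
  [-1,[0,-0.92,0],-0.058],
  [-1,[0,-0.92,0],-0.058],
])

```text
time: 11.38
tool_pos: [0.5452, 0.1366, 0.2531]
tool_rot: [-0.001, -0.164, 0.986, -0.001]
contact_force: [0.7, 0.2, -1.9]
gripper_width: 0.275
grasp_force: 60.6
```

```bash
python3 - <<'E'
from h import *
plan([.5517,.0016,.2188],109)
E
```

```text
t 11.38 pos [0.5452 0.1366 0.2531] yang 108.86 shift [ 0.249 -0.865  0.231] turn -0.0004 F [ 0.7  0.2 -1.9] w 0.275 g 60.6
```

>>> arm_command([
  [-1,[0.06,-0.2,0.05],0],
  [-1,[0.12,-0.4,0.1],0],
  [-1,[0.18,-0.6,0.15],0],
  [-1,[0.23,-0.77,0.2],0],
  [-1,[0.25,-0.865,0.23],0],
  [-1,[0.25,-0.865,0.23],0],
  [-1,[0.25,-0.865,0.23],0],
])

```text
time: 11.97
tool_pos: [0.5523, 0.005, 0.2189]
tool_rot: [-0.001, -0.165, 0.986, 0.001]
contact_force: [0.3, -0.6, -1.3]
gripper_width: 0.273
grasp_force: 60.6
```

```bash
cat > chk.py <<'E'
from ring import *
import sys
s=manip.state();plan([.5517,.0016,.2188],109)
g=s["tool_pos"]-np.array([0,0,.006]);h=np.radians(19)
tag=sys.argv[1];im=[]
for n,o in(("scene",(225,150)),("top",(170,95))):
    p=manip.grab_frame(n);save(p,n+tag+".png");pickle.dump(p,open(n+tag+".pkl","wb"))
    print(n,"ring",proj(p,[.5893,.0145,.0645]))
    for t in(10,15,20):
        a=np.radians(t);ax=np.array([-np.sin(a)*np.cos(h),-np.sin(a)*np.sin(h),np.cos(a)]);print(t,"tip",proj(p,g-ax*.1135),"button",proj(p,g+ax*.0235))
    im.append(cv2.resize(p["frame"][o[1]:o[1]+130,o[0]:o[0]+100,::-1],None,fx=4,fy=4,interpolation=2))
cv2.imwrite("pics/m%s.png"%tag,np.hstack(im))
E
python3 chk.py 9
```

```text
t 11.97 pos [0.5523 0.005  0.2189] yang 109.0 shift [ 0.011 -0.02   0.001] turn -0.0 F [ 0.3 -0.6 -1.3] w 0.273 g 60.6
scene ring [285.263  233.1775]
10 tip [281.5967 218.6914] button [276.6983 176.0639]
15 tip [284.542 221.062] button [276.0361 175.5789]
20 tip [287.4721 223.1967] button [275.3878 175.1601]
top ring [222.85   162.6564]
10 tip [223.4017 166.5438] button [223.8822 163.1467]
15 tip [222.0478 162.7702] button [224.1991 164.0303]
20 tip [220.7037 158.9974] button [224.5127 164.9118]
```

View pics/m9.png

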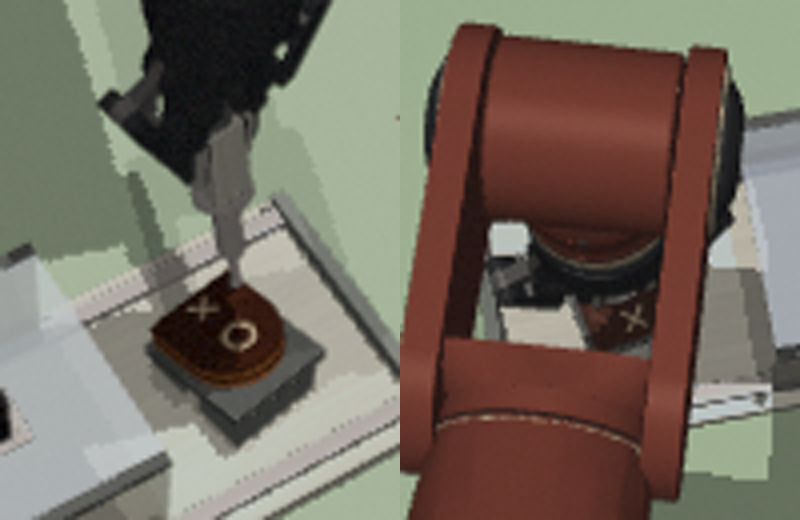

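```bash
python3 - <<'E'
from h import *
plan([.5603,.0045,.185],109)
plan([.5632,.0055,.1734],109)
E
```

```text
t 12.07 pos [0.5527 0.0059 0.2201] yang 109.12 shift [-0.045 -0.026  0.234] turn 0.0003 F [ 1.4  0.5 -2.3] w 0.274 g 60.6
t 12.07 pos [0.5527 0.0059 0.2201] yang 109.12 shift [-0.065 -0.026  0.311] turn 0.0003 F [ 1.4  0.5 -2.3] w 0.274 g 60.6
```

>>> arm_command([
  [-1,[-0.01,-0.01,0.06],0],
  [-1,[-0.025,-0.02,0.12],0],
  [-1,[-0.04,-0.02,0.18],0],
  [-1,[-0.045,-0.02,0.225],0],
  [-1,[-0.045,-0.02,0.225],0],
  [-1,[-0.045,-0.02,0.225],0],
  [-1,[-0.045,-0.02,0.225],0],
])

```text
time: 12.65
tool_pos: [0.5603, 0.0043, 0.1866]
tool_rot: [0.0, -0.166, 0.986, -0.0]
contact_force: [-0.2, 0.5, -2.0]
gripper_width: 0.274
grasp_force: 60.6
```

```bash
cat > q.py <<'E'
from ring import *
for i in range(5):
    plan([.5632,.0055,.1734],109)
    p=manip.grab_frame("scene")
save(p,"s10.png");pickle.dump(p,open("s10.pkl","wb"))
s=manip.state();g=s["tool_pos"]-np.array([0,0,.006]);a=np.radians(15);h=np.radians(19)
ax=np.array([-np.sin(a)*np.cos(h),-np.sin(a)*np.sin(h),np.cos(a)]);print("tip",g-ax*.1135,proj(p,g-ax*.1135))
E
python3 q.py
```

```text
t 12.65 pos [0.5603 0.0043 0.1866] yang 109.08 shift [-0.021  0.001  0.088] turn 0.0002 F [-0.2  0.5 -2. ] w 0.274 g 60.6
t 12.7 pos [0.5605 0.0043 0.187 ] yang 109.08 shift [-0.02   0.002  0.091] turn 0.0002 F [-0.1 -0.2 -1.6] w 0.275 g 60.6
t 12.75 pos [0.5605 0.0042 0.1872] yang 109.07 shift [-0.02   0.002  0.092] turn 0.0002 F [ 0.2 -0.7 -1.9] w 0.273 g 60.6
t 12.8 pos [0.5605 0.0042 0.1873] yang 109.07 shift [-0.02   0.003  0.093] turn 0.0002 F [ 0.4 -0.  -2.3] w 0.268 g 60.6
t 12.85 pos [0.5605 0.0042 0.1872] yang 109.07 shift [-0.02   0.002  0.092] turn 0.0002 F [ 0.1 -0.2 -1.7] w 0.271 g 60.6
tip [0.5882 0.0137 0.0715] [284.9195 231.3394]
```

>>> arm_command([
  [-1,[-0.004,0,0.02],0],
  [-1,[-0.008,0.001,0.04],0],
  [-1,[-0.013,0.002,0.06],0],
  [-1,[-0.013,0.002,0.06],0],
  [-1,[-0.013,0.002,0.06],0],
  [-1,[-0.013,0.002,0.06],0],
])

```text
time: 13.4
tool_pos: [0.5622, 0.005, 0.178]
tool_rot: [0.0, -0.166, 0.986, -0.0]
contact_force: [0.2, 0.3, 1.0]
gripper_width: 0.277
grasp_force: 61.0
```

```bash
python3 q.py
```

```text
t 13.4 pos [0.5622 0.005  0.178 ] yang 109.07 shift [-0.007  0.001  0.031] turn 0.0002 F [0.2 0.3 1. ] w 0.277 g 61.0
t 13.45 pos [0.5622 0.005  0.178 ] yang 109.07 shift [-0.008  0.001  0.031] turn 0.0002 F [-0.  -0.5  0.1] w 0.272 g 61.0
t 13.5 pos [0.5621 0.005  0.178 ] yang 109.07 shift [-0.008  0.001  0.03 ] turn 0.0002 F [-0.1  0.1  0.4] w 0.271 g 61.0
t 13.55 pos [0.5622 0.005  0.1779] yang 109.07 shift [-0.008  0.001  0.03 ] turn 0.0002 F [ 0.3 -0.1  0.2] w 0.267 g 61.0
t 13.6 pos [0.5621 0.0051 0.1779] yang 109.07 shift [-0.008  0.     0.03 ] turn 0.0002 F [ 0.1 -0.2  0.7] w 0.273 g 61.0
tip [0.5899 0.0146 0.0622] [285.3715 233.8733]
```

>>> arm_command([
  [-1,[-0.003,0,0.01],0],
  [-1,[-0.006,0,0.02],0],
  [-1,[-0.008,0,0.029],0],
  [-1,[-0.008,0,0.029],0],
  [-1,[-0.008,0,0.029],0],
  [-1,[-0.008,0,0.029],0],
])

```text
time: 14.15
tool_pos: [0.5632, 0.0055, 0.1734]
tool_rot: [0.0, -0.166, 0.986, -0.0]
contact_force: [-0.1, -0.8, 2.3]
gripper_width: 0.277
grasp_force: 61.2
```

```bash
python3 q.py; python3 - <<'E'
from ring import *
p=pickle.load(open("s10.pkl","rb"))
# compare visible ring centroid, gauge axis line: print blue channel minus context around the tip
f=p["frame"][222:242:1,272:298:1].astype(int).sum(2)//3
print("\n".join(" ".join("%3d"%x for x in r) for r in f))
E
```

```text
t 14.15 pos [0.5632 0.0055 0.1734] yang 109.07 shift [-0.  0.  0.] turn 0.0002 F [-0.1 -0.8  2.3] w 0.277 g 61.2
t 14.2 pos [0.5632 0.0055 0.1734] yang 109.07 shift [-0.  0.  0.] turn 0.0002 F [ 0.5 -0.8  2.1] w 0.271 g 61.2
t 14.25 pos [0.5632 0.0055 0.1734] yang 109.07 shift [-0. -0. -0.] turn 0.0002 F [-0.5 -1.4  2.8] w 0.274 g 61.2
t 14.3 pos [0.5631 0.0055 0.1734] yang 109.07 shift [-0. -0. -0.] turn 0.0002 F [-0.4 -1.3  2.3] w 0.27 g 61.2
t 14.35 pos [0.5631 0.0055 0.1733] yang 109.07 shift [-0. -0. -0.] turn 0.0002 F [ 0.5 -1.8  2. ] w 0.274 g 61.2
tip [0.5909 0.0151 0.0577] [285.6219 235.1592]
102 115  87  39  17  17  22  38  76  82  86  85  83  81  71  28  88 161 166 169 167 167 166 167 167 167
 90  50  17  23  25  20  18  29  73  82  85  83  86  81  72  21  25  62 136 159 167 168 168 168 167 166
 51  18  17  43  54  19  19  26  72  81  81  84  83  78  73  32  31  24  47 110 160 167 167 166 168 168
 16  14  25  60  63  20  24  25  57  81  83  85  84  82  75  44  30  30  25  38  89 160 166 167 168 169
 43  43  40  77  62  43  46  38  48  78  84  86  83  82  76  49  30  29  28
[... 888 characters left out ...]
  15  44  86  60  32  24  30  47  73  63  18  32  32  30  31  28  47  58  76
 20  13  18  21  14  14  19  11  24  56  83  70  55  61  84  47  20  21  31  31  31  31  32  47  62  77
 17  16  18  18  15  13  15  22  18  14  40  51  51  49  36  10  19  19  29  26  30  29  37  47  69  76
 11  11  15  18  19  13  10  14  16  14  12  15  15  16  14  14  19  22  28  25  31  41  45  47  70  78
 18  15  16  15  19  17  11  17  19  17  17  12  14   8  15  14  14  28  30  27  45  46  34  62  79  76
 22  10  17  20  18  13  12  12  18  10  15  13  18  15  18  15  19  25  27  45  53  35  59  68  77  79
 28  26  24  15  18  18  16  17  19  18  19  16  15  15  22  21  22  45  50  43  27  50  71  80  82  78
```

```bash
python3 -c "
from plant import manip
print(manip.job_done())"
```

```text
the job is handed in; nothing more can be done
None
```

The job is handed in at about 14.4 s of the 51 s allowed, but no verdict came back: the guard is slid to its stop, and the gauge tip is inside the ring (about 2 mm off centre by camera). The gauge is tilted about 15° to match the slope and pressed with roughly 4 N, so its plunger should be near half travel; I estimated the tilt, force and plunger depth rather than reading them directly.

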